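# Load a tube carrier on the bench shaker and index its clamp bar

## Robot

A 6-joint arm with a two-finger parallel gripper is mounted at the origin on the work surface. World frame = base frame: x ahead of the robot, y to its left, z up, the work surface at z = 0. Lengths are in mm, angles in rad, forces in N, time in s.
With the tool pointing down it reaches from about 300 to 950 mm from the base axis. Payload 3.1 kg.
Tool frame: the origin (TCP) lies at the very end of the fingers, on their centre line; the grasp point (between the pads) lies 19 mm behind it; x points along the fingers, y is the direction in which the jaws open and shut, and the axes are right-handed (so a half turn about x gives the same grasp; the last joint's range is limited). The gripper opens to 85 mm and grips with 20 to 120 N. Pads are 22 mm wide; open, the fingers measure 114 mm over their backs; the gripper's body (76 mm by 85 mm) begins 54 mm behind the grasp point. The pads swing forward as they close: fully open they stand 13 mm farther back than shut.
Start: joints at [1.076, 0.308, 1.634, -0, 1.2, -0.07], TCP at [257.612, 569.445, 210.072] pointing down, gripper open.
Joint ranges: [-3.06, 3.06], [-0.79, 1.96], [0.05, 2.63], [-1.19, 4.34], [0.05, 2.64], [-2.94, 2.94]. Speed limits (rad/s): [2.79, 2.79, 3.14, 3.14, 3.14, 3.14].

## Interface

Orientations are given as a rotation vector (axis times angle).
In Python, from workcell import arm gives the robot as it stands. The module is installed in compiled form; this text tells all that it offers.
- The arm moves only by the tool servo_tool, never from a script. Its argument "series" is text: rows parted by semicolons, each of 6 numbers parted by spaces: the shift along the world's x, y, z in m, then the turn, a rotation vector about the world's x, y, z in rad. In form: dx dy dz rx ry rz; .... A call has exactly 8 rows; each row shifts and turns the commanded pose from where the row before left it; what a row does not reach is not made up. A row lasts 1/10 s, in which the tool goes at most 50 mm and 8.59 degrees, less where a joint would pass 70% of its speed; a pose out of reach is approached as far as the arm can. A call with a gripper value outside its range is refused whole. "jaw" is the gripper's target within -1 to 1 (fully open at 1, half-way at 0, shut at -1), set as the call begins (left out, the last holds). The fingers move at their own pace and stop on an object; "squeeze" is the grip in N (left out, the last holds). Time passes only in rows, so rows that do not move let the fingers close, or fill a call up. It gives the time, the measured TCP pose, the force and the opening at its end, in the units of the state.
- arm.sense(): the state, without advancing time (a new reading comes with each control period).
- arm.camera(name): name is "scene" or "side" or "wrist"; returns the picture (420x560x3 uint8, red, green, blue); there is no depth.
- arm.get_calibration(name): a dict with "K" (3x3 intrinsics, pixels), "world_to_cam" (4x4, takes a point from world to camera coordinates); the wrist camera has in their place "hand_eye" (4x4, takes a point from camera to tool coordinates, whose origin is the TCP and whose axes are the tool frame's). Camera axes: x right, y up, looking along -z (the intrinsics and any distortion apply to the point x, -y, -z); pixel columns grow to the right and rows downward; lengths in mm; the calibration is good to about 2 mm. The wrist camera is an equidistant fisheye: a pixel r from the principal point sees the ray r / f radians off the axis. A picture is of the moment at which its call begins: read the wrist's pose just before it. get_calibration takes no time and is no camera call.
- arm.close_job(): hands the job in, once; it reports no verdict.
The state is a dict: "time": time; "joint_pos": joint angles; "qd": joint speeds; "joint_torque": joint torques, N m; "eef_pos": TCP position; "tool_rot": TCP orientation; "wrist_force": force on the tool from outside, world axes, zero at the start; "ft_torque": the same for the moment, N m; "grip_width": opening from 0.0 (shut) to 1.0 (fully open).
Only numpy, scipy, OpenCV 4.12 (cv2) and the standard library are available. Lean on these libraries where they do the work, as an engineer would, in place of code of your own. Each camera call takes 0.05 s, during which the arm holds its last target.

## Task

Lift the tube carrier by its handle up and off the drip stand's double hook, keep it about upright, and set it down gently on the shaker's platform between the two rubber bars, lying along them and about midway along their length, and let go of it. Then pull the black plunger knob up to free its pin, slide the clamp bar one hole towards the fixed bar so that it closes on the carrier, and let the pin go all the way down into that hole. Finish while still gripping the knob with the pin held fully home (a colleague will tighten the hand screw), and do not knock over or push away the bottles, cups and flask.

Things in the scene. Friction and masses are not known exactly. Their poses are not given: they have to be found in the camera images.
- carrier_grip (a point): Centre of the handle bar of the tube carrier (steel rack of 12 capped tubes, 0.36 kg). The bar runs along the carrier's y: 108 mm long, 10 mm wide (x), 12 mm high, flat sides, its centre 141 mm over the carrier's underside. It hangs across the drip stand's two prongs; its middle 58 mm is free between them. 49 mm of free window between tube caps and bar.
- carrier_center (a point): Middle of the same carrier, 43 mm over its underside, 98 mm straight below the handle bar's centre. Body 52 mm (x) by 108 mm (y) by 56 mm high, tube caps up to 86 mm; two flat legs at the y ends rise to the bar. z up.
- drip_stand: Fixed stand: white tray 190 x 150 x 18 mm (x from -85 to +105 mm), origin on the table. Steel post at x = +80 mm; from it two prongs, 8 mm thick, run towards its -x (the robot's side) at y = -33 and +33 mm, tops at z = 165 mm. Nothing on it is higher than 181 mm. The carrier's y lies along the stand's y.
- hook_tips (a point): On the drip stand (its axes), midway between the two upturned prong ends, at their highest point, z = 181 mm; the ends occupy x = -48 to -34 mm of the stand, the hanging bar lies some 30 mm behind. To free it, lift the carrier 18 to 35 mm (best 27), then draw it 75 mm or more along the stand's -x before raising or turning it.
- shaker: Bench shaker, fixed: 260 (x) x 340 (y) mm, origin under its centre on the table, platform top at z = 90 mm. Two rubber bars lie along y, 16 mm thick, from y = -100 to +118 mm, 14 to 34 mm above the platform: the fixed one centred at x = +55 mm, the sliding clamp bar at x = -41 mm at the start. A rail with square index holes 25 mm apart runs along x at y = -125 mm.
- seat (a point): Point on the platform (z = 90 mm; the shaker's axes) midway between the bars as they stand at the start and midway along their length. The gap in x is 80 mm at the start, 55 mm once the clamp bar is one hole further on; closing pushes the carrier towards the fixed bar (+x).
- clamp_bar (a joint): Travel of the clamp bar along the shaker's +x, towards the fixed bar, in m: 0 in the hole of the start, 0.025 in the next hole. About 2 N of friction. With the pin in a hole it has 1 mm of play either way. The small hand screw at its other end, on a plain rail, is left alone.
- plunger (a joint): Lift of the spring plunger in m: 0 with the pin home in a hole, 0.012 at the end of travel. The pin is round-nosed, 8 mm thick and reaches 8 mm into the 10 mm hole, so it is clear above 0.008; let go between holes it rides on the rail at 0.008 and drops into the next hole it passes. The spring pulls down with 5 N when home, 11 N fully up.
- plunger_knob (a point): Middle of the plunger's round black pull knob on the clamp bar's saddle: 27 mm diameter, 23 mm high, upright; with the pin home this point is 154 mm above the table, at the start at x = -41, y = -125 mm of the shaker. It moves with plunger and bar. Below it a stem and an 18 mm nut; the saddle's flat top is 28 mm below this point.
- amber_a: Bystander: amber bottle, black cap, 60 mm thick, 110 mm high, behind the drip stand. Origin at the centre of its underside, z up.
- amber_b: Bystander: amber bottle, 68 mm thick, 125 mm high, to the front right as the robot sees it. Origin at the centre of its underside, z up.
- amber_c: Bystander: amber bottle, 52 mm thick, 95 mm high, between robot and equipment. Origin at the centre of its underside, z up.
- cup_a: Bystander: white lidded sample cup, 48 mm thick, 45 mm high, in front of the drip stand. Origin at the centre of its underside, z up.
- cup_b: Bystander: white lidded sample cup, 52 mm thick, 60 mm high, in front of the shaker. Origin at the centre of its underside, z up.
- cup_c: Bystander: white lidded sample cup, 56 mm thick, 65 mm high, behind the shaker. Origin at the centre of its underside, z up.
- flask: Bystander: stoppered conical glass flask, 68 mm thick, 112 mm high, to the front left as the robot sees it. Origin at the centre of its underside, z up.
Not all that is in view belongs to the job. What is shaped like the part that bears carrier_grip but purple is not meant.

How it is judged (in metres and radians):
On the way, in this order (a step that is already met when the one before it is completed fails the run):
1. the carrier is up and off the hook, clear of the drip stand (contact force between carrier and drip_stand below 0.05 N and z of carrier_grip in the frame of drip_stand above 0.175 m and distance of carrier_grip from where it was at the start of the episode above 0.07 m), for 0.1 s.
2. the carrier stands free on the platform between the bars, the clamp bar still in its first hole (x of carrier_center in the frame of shaker between -0.01 and 0.024 m and y of carrier_center in the frame of shaker between -0.041 and 0.059 m and z of carrier_center in the frame of shaker between 0.129 and 0.137 m and angle between carrier_center's own z axis and vertical below 0.08 rad and contact force between the fingers and carrier below 0.1 N and contact force between carrier and shaker above 0.5 N and angle between the y axis of carrier_center and the y axis of shaker, either way round below 0.25 rad and value of joint clamp_bar between -0.004 and 0.004 m), for 0.2 s.
3. the plunger is pulled up until its pin is clear of the hole (value of joint plunger above 0.007 m), for 0.1 s.
At the end, for the whole second after the job is handed in: Clamp bar in the next hole (25 mm on, within 2 mm), plunger within 2.5 mm of fully down, fingers holding its knob (over 1.5 N); carrier let go, at rest, upright on the platform between the bars, along them (0.08 rad), its middle within 50 mm of the bars' middle (value of joint clamp_bar between 0.023 and 0.027 m and value of joint plunger below 0.0025 m and contact force between the fingers and plunger above 1.5 N and x of carrier_center in the frame of shaker between 0.012 and 0.027 m and y of carrier_center in the frame of shaker between -0.041 and 0.059 m and z of carrier_center in the frame of shaker between 0.129 and 0.137 m and angle between carrier_center's own z axis and vertical below 0.08 rad and contact force between the fingers and carrier below 0.1 N and contact force between carrier and shaker above 0.5 N and angle between the y axis of carrier_center and the y axis of shaker, either way round below 0.08 rad and linear speed of carrier below 0.03 m/s and velocity of joint clamp_bar between -0.01 and 0.01 m/s); the arm keeps its last pose, push and grip.
It fails at once if the carrier is tipped by more than 30 degrees (angle between carrier_center's own z axis and vertical above 0.52 rad).
It fails at once if the carrier is dropped: it falls freely by more than about 10 mm (contact force between the fingers and carrier below 0.1 N and linear speed of carrier above 0.45 m/s).
It fails at once if the carrier is banged or pressed against the shaker with more than 60 N (contact force between carrier and shaker above 60 N).
It fails at once if a bottle, cup or flask is shifted by more than 30 mm or knocked over (distance of any of amber_a, amber_b, amber_c, cup_a, cup_b, cup_c, flask from where it was at the start of the episode above 0.03 m or angle between any of amber_a, amber_b, amber_c, cup_a, cup_b, cup_c, flask's own z axis and vertical above 0.4 rad).
It also fails if it takes over 46 s, if anything falls off the work surface, if the arm or the gripper's body presses on something with over 40 N, if the wrist force passes 120 N, or if a joint passes its speed limit or range.

## Working session

There is one attempt and no reset: what is moved stays moved. The work goes in short steps, Python scripts to look and compute and a tool call to move; the robot and the scene stay as the last step left them, time stands still between calls to the robot, and variables do not carry over. Pictures are saved under pics/ and viewed, and the job is handed in when it is done.

Besides the shell and the picture viewer there is one more tool, called after "Call:" as a command line: name --argument value ..., lists and objects as JSON in quotes. servo_tool: Moves the arm, as the interface text tells. Its arguments: {"type":"object","properties":{"series":{"type":"string"},"jaw":{"type":"number"},"squeeze":{"type":"number"}},"required":["series"]}

```bash
mkdir -p pics; ls; python3 - <<'E'
from workcell import arm
import cv2
s=arm.sense();print(s)
for n in("scene","side","wrist"):
    c=arm.get_calibration(n);print(n,c)
    cv2.imwrite(f"pics/{n}0.png",arm.camera(n)[:,:,::-1])
E
```

```text
pics
{'time': 0.0, 'joint_pos': array([ 1.07627157e+00,  3.09028814e-01,  1.63520939e+00,  1.19819808e-06,
        1.19968363e+00, -6.97225517e-02]), 'qd': array([-0.00180338, -0.00063933,  0.00121612, -0.00106697,  0.00211191,
       -0.00060161]), 'joint_torque': array([-5.23532854e-04, -4.15263104e+01, -2.76658344e+01, -2.60226733e-05,
        1.01287145e-02,  6.89948621e-06]), 'eef_pos': array([257.20684136, 568.65733031, 208.82142485]), 'tool_rot': array([ 0.33144659,  1.54564648, -0.33498217]), 'wrist_force': array([ 0.08983115, -0.65340874,  0.97025885]), 'ft_torque': array([ 0.04319976, -0.00748173,  0.04292568]), 'grip_width': 0.9945265275992368}
scene {'K': array([[397.28951454,   0.        , 270.77973971],
       [  0.        , 397.28951454, 211.01309473],
       [  0.        ,   0.        ,   1.        ]]), 'world_to_cam': array([[-8.50523227e-01,  5.25932003e-01, -2.40163534e-03,
         4.60613038e+02],
       [-3.53375138e-01, -5.68074868e-01,  7.43247574e-01,
         9.79720828e+01],
       [ 3.89533376e-01,  6.32998003e-01,  6.69012165e-01,
        -1.24399655e+03]
[... 433 characters left out ...]
6e+02],
       [-5.12262823e-01, -6.47858830e-01,  5.63795828e-01,
        -1.19459054e+03],
       [ 0.00000000e+00,  0.00000000e+00,  0.00000000e+00,
         1.00000000e+00]])}
wrist {'K': array([[325.1922621 ,   0.        , 280.95412164],
       [  0.        , 325.1922621 , 208.62802436],
       [  0.        ,   0.        ,   1.        ]]), 'hand_eye': array([[ 1.95896143e-04,  3.07348814e-01, -9.51596904e-01,
        -1.64448747e+02],
       [ 9.99999807e-01,  5.00991758e-04,  3.67671780e-04,
         1.10088665e+00],
       [ 5.89745692e-04, -9.51596792e-01, -3.07348657e-01,
        -7.96906794e+01],
       [ 0.00000000e+00,  0.00000000e+00,  0.00000000e+00,
         1.00000000e+00]])}
```

View pics/scene0.png

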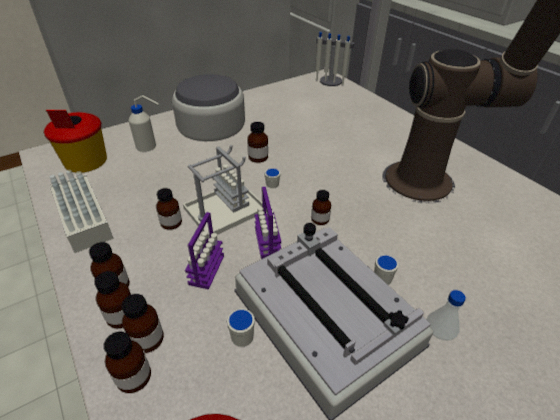

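View pics/side0.png

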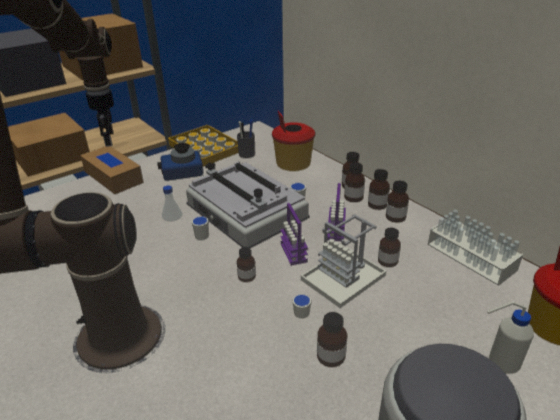

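View pics/wrist0.png

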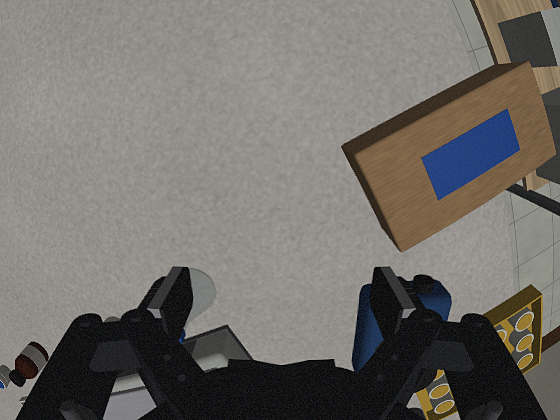

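Candidates for the carrier in the scene view: a steel rack on the stand at about (228,185), purple racks at (205,255) and (268,225), and a white tube rack at (78,207). By the description I choose the steel one on the stand at (228,185), and I'll check it in a close crop.

```bash
cat > h.py <<'E'
import numpy as np,cv2
from workcell import arm
def cal(n):
    c=arm.get_calibration(n);return c["K"],c["world_to_cam"]
def proj(n,P):
    K,T=cal(n);P=np.atleast_2d(P).astype(float)
    c=P@T[:3,:3].T+T[:3,3];q=np.c_[c[:,0],-c[:,1],-c[:,2]]@K.T
    return q[:,:2]/q[:,2:]
def ray(n,u,v):
    K,T=cal(n);d=np.linalg.inv(K)@[u,v,1];d=np.array([d[0],-d[1],-d[2]])
    R=T[:3,:3];return -R.T@T[:3,3],(R.T@d)/np.linalg.norm(d)
def onz(n,u,v,z):
    o,d=ray(n,u,v);return o+d*(z-o[2])/d[2]
def tri(obs):
    A=np.zeros((3,3));b=np.zeros(3);rs=[(ray(*o) if isinstance(o[0],str) else o) for o in obs]
    for o,d in rs:
        M=np.eye(3)-np.outer(d,d);A+=M;b+=M@o
    p=np.linalg.solve(A,b);return p,[np.linalg.norm((np.eye(3)-np.outer(d,d))@(p-o)) for o,d in rs]
def wpose(s=None):
    from scipy.spatial.transform import Rotation as R
    s=s or arm.sense();T=np.eye(4);T[:3,:3]=R.from_rotvec(s["tool_rot"]).as_matrix();T[:3,3]=s["eef_pos"]
    return T@arm.get_calibration("wrist")["hand_eye"]
def wray(u,v,T):
    K=arm.get_calibration("wrist")["K"];x=(u-K[0,2])/K[0,0];y=(v-K[1,2])/K[1,1];r=np.hypot(x,y)+1e-12
    d=np.array([np.sin(r)*x/r,-np.sin(r)*y/r,-np.cos(r)]);return T[:3,3],T[:3,:3]@d
def wproj(P,T):
    K=arm.get_calibration("wrist")["K"];c=(np.atleast_2d(P)-T[:3,3])@T[:3,:3];x,y,z=c[:,0],-c[:,1],-c[:,2]
    h=np.hypot(x,y)+1e-12;r=np.arctan2(h,z);return np.c_[K[0,2]+K[0,0]*r*x/h,K[1,2]+K[1,1]*r*y/h]
def crop(src,dst,x,y,w,h,f):
    im=cv2.imread(src)[y:y+h,x:x+w];im=cv2.resize(im,None,fx=f,fy=f,interpolation=cv2.INTER_CUBIC)
    cv2.imwrite(dst,im)
E
python3 - <<'E'
from h import *
crop("pics/scene0.png","pics/c1.png",170,135,130,100,6)
crop("pics/side0.png","pics/c2.png",275,205,130,100,6)
crop("pics/scene0.png","pics/c3.png",230,215,200,150,4)
crop("pics/side0.png","pics/c4.png",175,150,150,110,5)
E
```

```text
(no output)
```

View pics/c1.png

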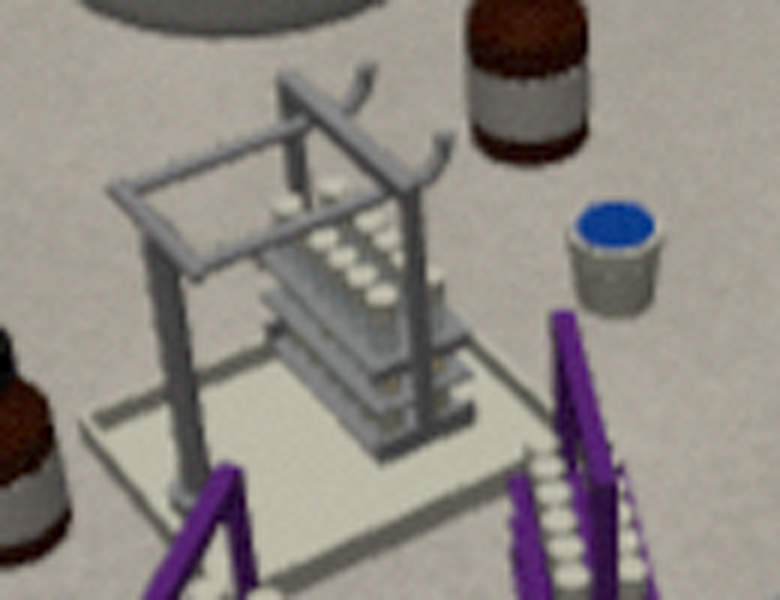

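View pics/c2.png

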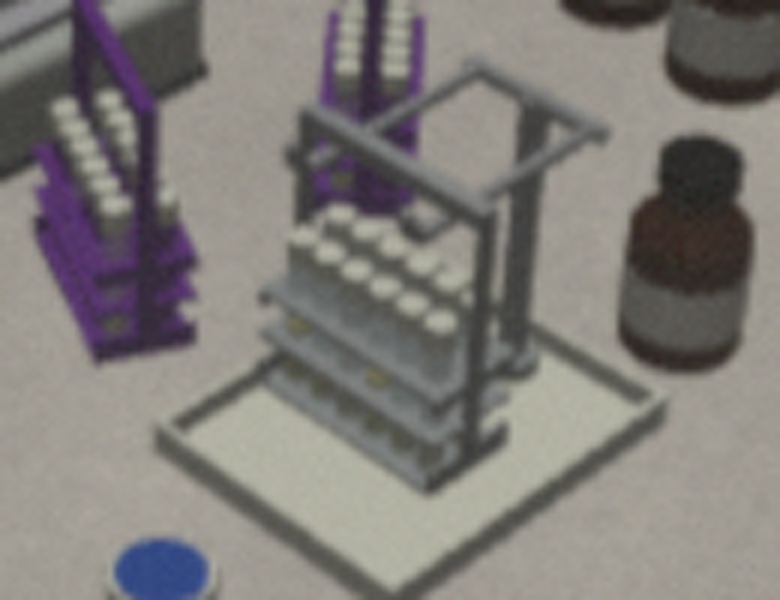

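View pics/c3.png

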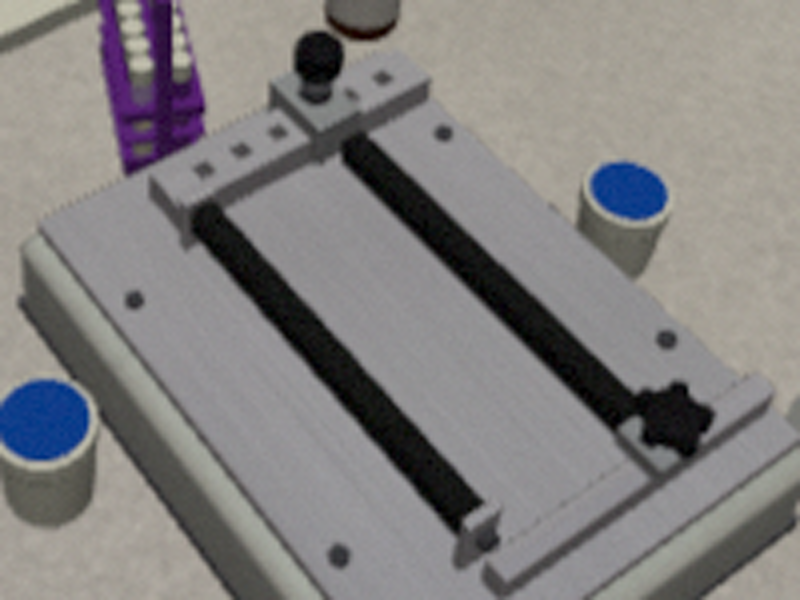

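View pics/c4.png

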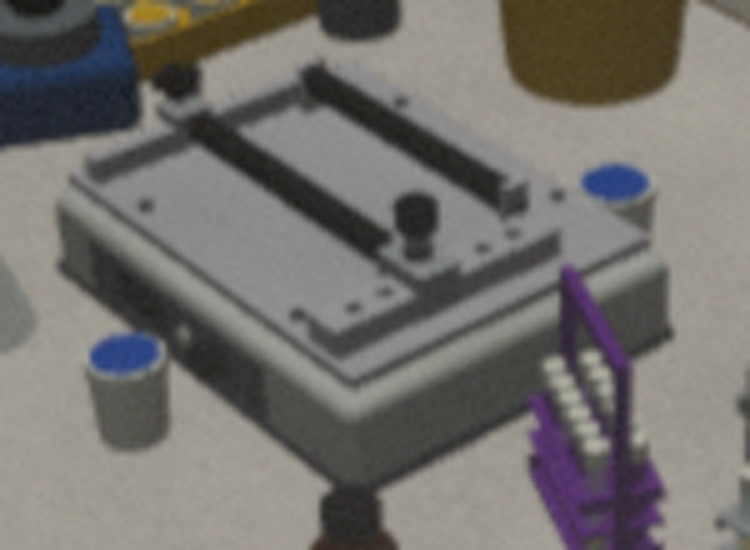

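The crop shows the grey steel rack with white caps hanging on the double hook, with handle ends at scene (217,147) and (238,167). The purple racks stand on the table next to it. The knob is at scene (309,229) and side (258,193). Next I measure.

```bash
python3 - <<'E'
from h import *
np.set_printoptions(precision=1,suppress=True)
for n in("scene","side"): print(n,ray(n,280,210)[0])
C1=lambda x,y:("scene",170+x/6,135+y/6)
C2=lambda x,y:("side",275+x/6,205+y/6)
C3=lambda x,y:("scene",230+x/4,215+y/4)
C4=lambda x,y:("side",175+x/5,150+y/5)
print("bar A",tri([C1(285,78),C2(490,210)]),tri([C1(285,78),C2(305,112)]))
print("bar B",tri([C1(410,190),C2(305,112)]),tri([C1(410,190),C2(490,210)]))
print("posttop corners",tri([C1(118,188),C2(598,132)]),tri([C1(195,270),C2(475,70)]))
print("prong tips",tri([C1(370,68),C2(415,222)]),tri([C1(445,140),C2(297,155)]))
print("knob",tri([C3(318,57),C4(416,213)]))
scr=[[(135,300),(400,100)],[(444,132),(298,315)],[(667,340),(145,205)],[(340,555),None],[None,(557,195)]]
for a,b in scr:
    print("screw",a and onz(*C3(*a),90),b and onz(*C4(*b),90), (a and b) and tri([C3(*a),C4(*b)]))
for nm,p in dict(clampA=(355,145),clampB=(625,410),fixA=(207,212),fixB=(465,510)).items(): print(nm,onz(*C3(*p),122))
for nm,p in dict(clampB=(200,118),clampA=(385,250),fixB=(315,70),fixA=(510,192)).items(): print(nm,onz(*C4(*p),122))
E
```

```text
scene [911.  600.9 760.5]
side [-185.7 -900.7  915.1]
bar A (array([ 556.7, -247.2,  172. ]), [np.float64(0.03676224279126638), np.float64(0.0367622427910833)]) (array([ 552.4, -180.2,  198.7]), [np.float64(31.392757186198047), np.float64(31.392757186197972)])
bar B (array([ 547.9, -143.5,  170.1]), [np.float64(0.9944282410084941), np.float64(0.9944282410085642)]) (array([ 552. , -209.5,  142.4]), [np.float64(33.28600906074173), np.float64(33.28600906074168)])
posttop corners (array([ 648. , -226.1,  159. ]), [np.float64(0.17215941695437914), np.float64(0.17215941695453002)]) (array([ 642.9, -156. ,  157.8]), [np.float64(1.0126700264401303), np.float64(1.0126700264401827)])
prong tips (array([ 522.9, -233.9,  173.6]), [np.float64(2.0687803662635837), np.float64(2.068780366263626)]) (array([ 519.9, -166.7,  172.2]), [np.float64(0.5155622748680623), np.float64(0.5155622748678375)])
knob (array([516.6, 121.4, 153.2]), [np.float64(0.4965656415963593), np.float64(0.4965656415965518)])
screw [661.2 166.2  90. ] [654.7 336.1  90. ] (array([641.5, 229.8, 145.1]), [np.float64(48.86121225182353), np.float64(48.86121225182338)])
screw [450.7 158.6  90. ] [449.4 156.5  90. ] (array([450.1, 157.9,  89. ]), [np.float64(0.07781587463664294), np.float64(0.07781587463664814)])
screw [445.8 329.   90. ] [443.6 327.9  90. ] (array([444.6, 328.9,  89. ]), [np.float64(0.5380819407626618), np.float64(0.5380819407626126)])
screw [655.1 335.6  90. ] None None
screw None [659.2 165.7  90. ] None
clampA [519.5 161.8 122. ]
clampB [512.7 359.9 122. ]
fixA [612.7 158.8 122. ]
fixB [608.1 360.2 122. ]
clampB [504.9 353.4 122. ]
clampA [505.2 140.9 122. ]
fixB [601.8 360.2 122. ]
fixA [605.8 146.1 122. ]
```

```bash
python3 - <<'E'
from h import *
from scipy.spatial.transform import Rotation as R
np.set_printoptions(precision=3,suppress=True)
M=R.from_rotvec(arm.sense()["tool_rot"]).as_matrix();print(M)
for n,u,v,z in [("scene",273,172,45),("scene",321,196,95),("scene",386,262,65),("scene",241,319,65),("side",302,300,45),("side",201,220,60),("side",246,253,95),("side",390,235,110),("side",332,322,125),("side",168,190,112)]:
    print(n,u,v,onz(n,u,v,z))
E
```

```text
[[-0.001  0.412  0.911]
 [-0.002  0.911 -0.412]
 [-1.    -0.002 -0.   ]]
scene 273 172 [ 395.968 -222.493   45.   ]
scene 321 196 [381.213  -9.421  95.   ]
scene 386 262 [373.829 230.34   65.   ]
scene 241 319 [727.479 187.123  65.   ]
side 302 300 [ 396.591 -224.382   45.   ]
side 201 220 [370.437 228.992  60.   ]
side 246 253 [361.85  -30.828  95.   ]
side 390 235 [ 706.339 -235.29   110.   ]
side 332 322 [ 349.94  -379.855  125.   ]
side 168 190 [340.931 374.276 112.   ]
```

Call:
servo_tool --series "0.008 -0.02 0.03 0 0 -0.03; 0.012 -0.035 0.03 0 0 -0.06; 0.016 -0.043 0.02 0 0 -0.06; 0.017 -0.045 0.01 0 0 -0.06; 0.017 -0.045 0 0 0 -0.06; 0.017 -0.045 0 0 0 -0.06; 0.017 -0.045 0 0 0 -0.06; 0.017 -0.045 0 0 0 -0.06" --jaw 0.2 --squeeze 50

```text
time: 0.95
eef_pos: [378.7, 244.6, 299.9]
tool_rot: [0.685, 1.46, -0.684]
wrist_force: [1.2, 0.5, -0.6]
grip_width: 0.601
```

Call:
servo_tool --series "0.017 -0.045 0 0 0 -0.06; 0.017 -0.045 0 0 0 -0.06; 0.017 -0.045 0 0 0 -0.06; 0.017 -0.045 0 0 0 -0.06; 0.017 -0.045 0 0 0 -0.06; 0.017 -0.045 0 0 0 -0.06; 0.017 -0.045 0 0 0 -0.06; 0.017 -0.045 0 0 0 -0.06"

```text
time: 1.75
eef_pos: [514.7, -115.5, 299.8]
tool_rot: [1.051, 1.303, -1.051]
wrist_force: [0.5, 0.4, -0.1]
grip_width: 0.6
```

Call:
servo_tool --series "0.017 -0.045 0 0 0 -0.06; 0.017 -0.045 0 0 0 -0.06; 0.013 -0.035 0 0 0 -0.023; 0.008 -0.008 0 0 0 0; 0 0 0 0 0 0; 0 0 0 0 0 0; 0 0 0 0 0 0; 0 0 0 0 0 0"

```text
time: 2.55
eef_pos: [569.4, -245.0, 300.4]
tool_rot: [1.154, 1.244, -1.154]
wrist_force: [-0.6, 1.1, 0.3]
grip_width: 0.6
```

```bash
python3 - <<'E'
from h import *
s=arm.sense();print(s["time"],s["eef_pos"],s["tool_rot"],s["grip_width"],s["qd"].max());T=wpose(s);np.save("T1.npy",T)
cv2.imwrite("pics/w1.png",arm.camera("wrist")[:,:,::-1])
print(wproj([[556.7,-247.2,177],[548,-143.5,177],[552,-195,171]],T))
E
```

```text
2.55 [ 569.38211582 -244.99906609  300.38239981] [ 1.15410953  1.24368266 -1.15378864] 0.6000376220199418 -9.188937426984125e-05
[[267.41382039 196.65268109]
 [265.42335438  81.58233279]
 [266.23243951 139.06319835]]
```

View pics/w1.png

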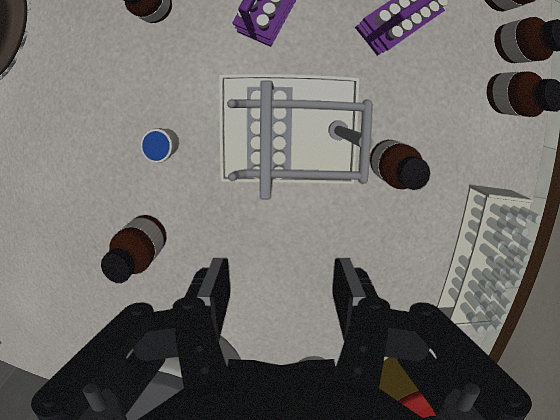

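The wrist view shows the grey bar running from about (266,82) to (266,197), lying across the prongs. That agrees with the projected stereo estimate. I'll refine it on a crop.

```bash
python3 - <<'E'
from h import *
crop("pics/w1.png","pics/w1c.png",215,70,160,130,5)
E
```

```text
(no output)
```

View pics/w1c.png

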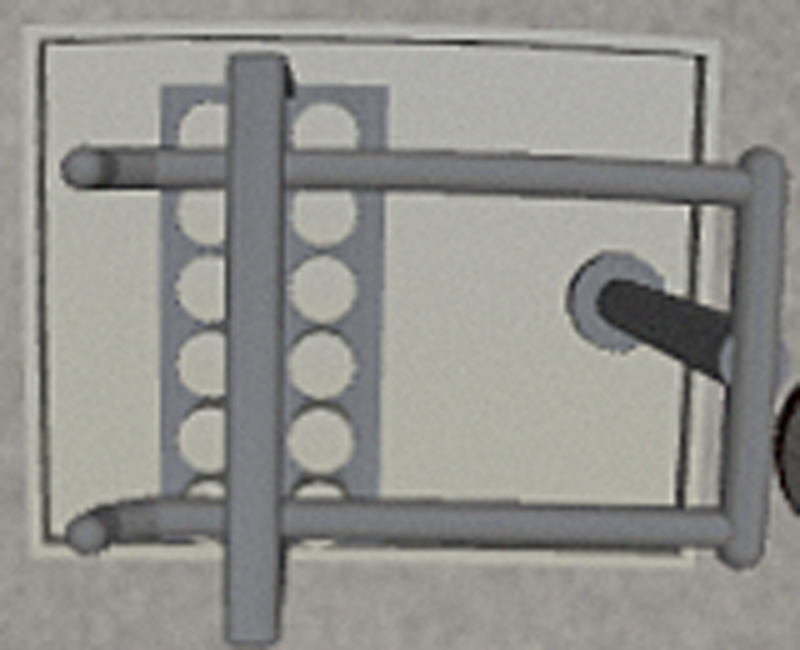

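```bash
python3 - <<'E'
from h import *
np.set_printoptions(precision=2,suppress=True)
T=np.load("T1.npy")
def w(x,y,z):
    o,d=wray(215+x/5,70+y/5,T);return o+d*(z-o[2])/d[2]
a=w(256,56,177);b=w(253,638,177);print(a,b,(a+b)/2,np.linalg.norm(a-b),np.arctan2(-(a-b)[0],(a-b)[1]))
l=[w(229,200,177),w(284,200,177)];print(l, (l[0]+l[1])/2)
l=[w(229,560,177),w(281,560,177)];print(l, (l[0]+l[1])/2)
p=w(85,165,181),w(88,532,181);print("tips",p, np.arctan2(-(p[0]-p[1])[0],(p[0]-p[1])[1]))
p=w(90,167,165),w(740,185,165);q=(p[1]-p[0]);print("prong",q,np.arctan2(q[1],q[0]))
p=w(100,525,165),w(740,525,165);q=(p[1]-p[0]);print("prong",q,np.arctan2(q[1],q[0]))
from scipy.spatial.transform import Rotation as R
M=R.from_rotvec(arm.sense()["tool_rot"]).as_matrix();print(M)
E
```

```text
[ 548.65 -143.12  177.  ] [ 555.09 -248.23  177.  ] [ 551.87 -195.67  177.  ] 105.3066940628753 0.06119345008078927
[array([ 545.74, -168.91,  177.  ]), array([ 555.33, -168.29,  177.  ])] [ 550.53 -168.6   177.  ]
[array([ 549.82, -233.81,  177.  ]), array([ 559.26, -233.13,  177.  ])] [ 554.54 -233.47  177.  ]
tips (array([ 520.61, -164.03,  181.  ]), array([ 524.32, -229.42,  181.  ])) 0.05676262593999469
prong [119.52   6.86   0.  ] 0.057349028585703045
prong [121.97   9.57   0.  ] 0.0783083938853573
[[ 0.    1.    0.07]
 [-0.    0.07 -1.  ]
 [-1.    0.    0.  ]]
```

Call:
servo_tool --series "-0.005 0.015 0 0 0 0; -0.007 0.02 -0.01 0 0 -0.004; -0.005 0.014 -0.02 0 0 -0.003; 0 0 -0.03 0 0 0; 0 0 -0.025 0 0 0; 0 0 -0.02 0 0 0; 0 0 -0.01 0 0 0; 0 0 0 0 0 0"

```text
time: 3.4
eef_pos: [551.2, -196.1, 183.6]
tool_rot: [1.16, 1.244, -1.161]
wrist_force: [-1.0, -0.2, 0.3]
grip_width: 0.605
```

```bash
python3 - <<'E'
from h import *
s=arm.sense();print(s["time"],s["eef_pos"],s["tool_rot"],s["grip_width"]);T=wpose(s);np.save("T2.npy",T)
cv2.imwrite("pics/w2.png",arm.camera("wrist")[:,:,::-1])
E
```

```text
3.4 [ 551.15290385 -196.1029469   183.57227861] [ 1.15975659  1.24353245 -1.16144131] 0.6045027427702802
```

View pics/w2.png

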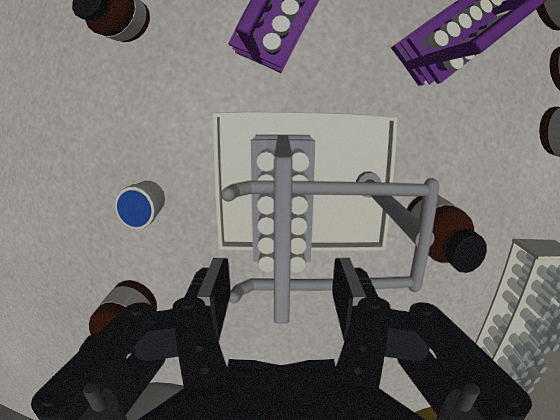

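The bar lies midway between the open fingers, image column 282 against the finger midpoint at about 281. I descend and grip.

Call:
servo_tool --series "0.001 0 -0.008 0 0 0; 0 0 -0.01 0 0 0; 0 0 -0.009 0 0 0; 0 0 -0.005 0 0 0; 0 0 0 0 0 0; 0 0 0 0 0 0; 0 0 0 0 0 0; 0 0 0 0 0 0"

```text
time: 4.25
eef_pos: [554.0, -197.7, 153.6]
tool_rot: [1.161, 1.239, -1.16]
wrist_force: [-0.0, 0.0, -0.5]
grip_width: 0.601
```

Call:
servo_tool --series "0 0 0 0 0 0; 0 0 0 0 0 0; 0 0 0 0 0 0; 0 0 0 0 0 0; 0 0 0 0 0 0; 0 0 0 0 0 0; 0 0 0 0 0 0; 0 0 0 0 0 0" --jaw -1 --squeeze 60

```text
time: 5.05
eef_pos: [553.5, -197.5, 153.3]
tool_rot: [1.16, 1.24, -1.161]
wrist_force: [-2.8, -0.6, 3.7]
grip_width: 0.077
```

```bash
python3 - <<'E'
from h import *
s=arm.sense();print(s["time"],s["eef_pos"],s["tool_rot"],s["grip_width"]);T=wpose(s)
cv2.imwrite("pics/w3.png",arm.camera("wrist")[:,:,::-1])
E
```

```text
5.05 [ 553.52382243 -197.5385419   153.34351053] [ 1.16028791  1.23982449 -1.16055885] 0.07695760946836494
```

View pics/w3.png

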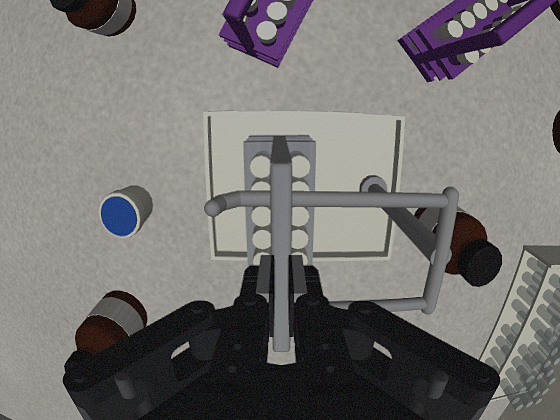

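The image shows the fingers closed on the bar at about (281,280), and grip_width stopped at 0.077. I lift 27 mm, then draw along the stand's -x.

Call:
servo_tool --series "0 0 0.003 0 0 0; 0 0 0.005 0 0 0; 0 0 0.006 0 0 0; 0 0 0.006 0 0 0; 0 0 0.005 0 0 0; 0 0 0.002 0 0 0; 0 0 0 0 0 0; 0 0 0 0 0 0"

```text
time: 5.9
eef_pos: [553.5, -197.5, 180.0]
tool_rot: [1.16, 1.24, -1.161]
wrist_force: [0.1, 0.3, -5.1]
grip_width: 0.074
```

```bash
python3 - <<'E'
from h import *
s=arm.sense();print(s["time"],s["eef_pos"],s["grip_width"],s["wrist_force"])
im=arm.camera("side")[:,:,::-1];cv2.imwrite("pics/s4.png",im);crop("pics/s4.png","pics/s4c.png",240,140,180,150,4)
E
```

```text
5.9 [ 553.46297977 -197.47603902  179.97923029] 0.07420958126263824 [ 0.05684059  0.29325695 -5.10633496]
```

View pics/s4c.png

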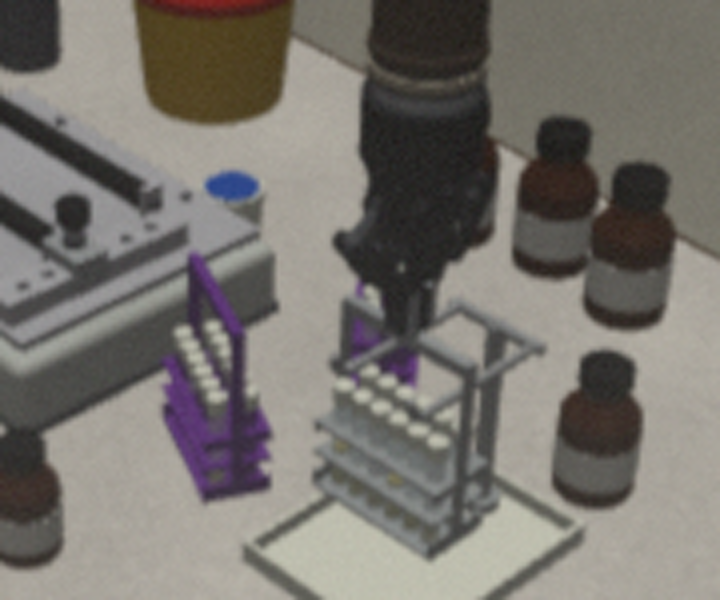

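Call:
servo_tool --series "-0.006 0 0 0 0 0; -0.012 -0.001 0 0 0 0; -0.015 -0.001 0 0 0 0; -0.015 -0.001 0 0 0 0; -0.015 -0.001 0 0 0 0; -0.012 -0.001 0 0 0 0; -0.008 0 0 0 0 0; 0 0 0 0 0 0"

```text
time: 6.75
eef_pos: [469.1, -202.4, 179.9]
tool_rot: [1.161, 1.24, -1.162]
wrist_force: [-0.2, 0.6, -4.4]
grip_width: 0.077
```

Call:
servo_tool --series "0 0 0.008 0 0 0; 0 0 0.016 0 0 0; 0 0 0.023 0 0 0; 0 0 0.025 0 0 0; 0 0 0.025 0 0 0; 0 0 0.023 0 0 0; 0 0.006 0.016 0 0 0; 0.002 0.015 0.008 0 0 0"

```text
time: 7.55
eef_pos: [474.2, -182.5, 327.0]
tool_rot: [1.161, 1.234, -1.16]
wrist_force: [0.7, 0.3, -4.0]
grip_width: 0.076
```

Call:
servo_tool --series "0.004 0.022 0 0 0 -0.002; 0.006 0.026 0 0 0 -0.002; 0.007 0.03 0 0 0 -0.002; 0.008 0.032 0 0 0 -0.002; 0.008 0.032 0 0 0 -0.003; 0.008 0.032 0 0 0 -0.003; 0.008 0.032 0 0 0 -0.003; 0.008 0.032 0 0 0 -0.003"

```text
time: 8.35
eef_pos: [529.4, 59.1, 323.7]
tool_rot: [1.175, 1.232, -1.175]
wrist_force: [0.6, 0.4, -3.4]
grip_width: 0.077
```

Call:
servo_tool --series "0.006 0.032 0 0 0 -0.003; 0.006 0.032 0 0 0 -0.003; 0.005 0.032 0 0 0 -0.003; 0.004 0.028 0 0 0 -0.003; 0.003 0.024 0 0 0 -0.002; 0.002 0.016 0 0 0 0; 0.001 0.008 0 0 0 0; 0 0 0 0 0 0"

```text
time: 9.15
eef_pos: [556.3, 229.5, 323.6]
tool_rot: [1.184, 1.225, -1.185]
wrist_force: [-1.1, -0.8, -3.7]
grip_width: 0.075
```

```bash
python3 - <<'E'
from h import *
s=arm.sense();print(s["time"],s["eef_pos"],s["tool_rot"],s["grip_width"],s["wrist_force"]);np.save("T5.npy",wpose(s))
cv2.imwrite("pics/w5.png",arm.camera("wrist")[:,:,::-1])
cv2.imwrite("pics/sc5.png",arm.camera("scene")[:,:,::-1])
E
```

```text
9.15 [556.30624028 229.45463487 323.6375721 ] [ 1.18392231  1.22528251 -1.18510676] 0.07531900778644084 [-1.14019541 -0.8061581  -3.71702046]
```

View pics/w5.png

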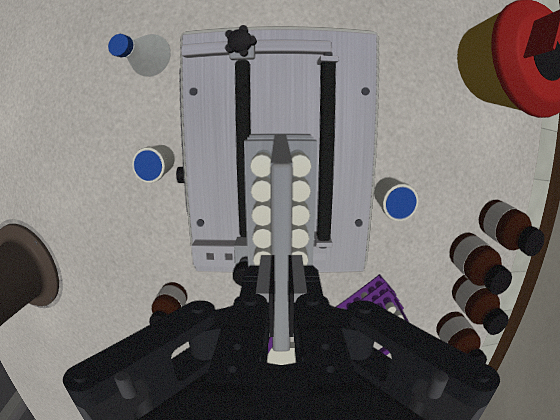

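View pics/sc5.png

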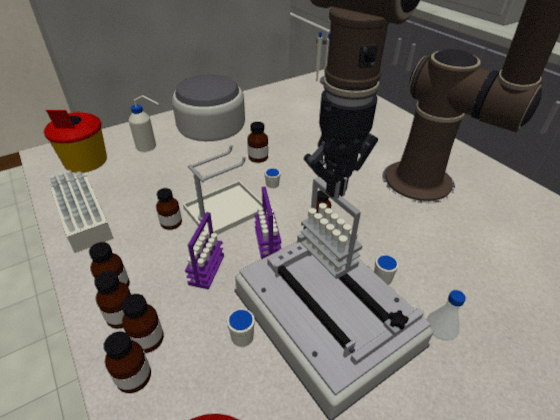

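The carrier is clear of the stand and upright in the fingers. The four platform screws show at wrist (194,92), (365,91), (200,222) and (359,222), so I re-measure the shaker from them.

```bash
python3 - <<'E'
from h import *
np.set_printoptions(precision=3,suppress=True)
T=np.load("T5.npy")
def w(u,v,z):
    o,d=wray(u,v,T);return o+d*(z-o[2])/d[2]
P=[w(*p,90) for p in [(193.5,91.5),(365.5,91),(200.5,222.5),(359,222.5)]]
print(np.array(P));print("c",np.mean(P,0))
a=P[0]-P[2];b=P[1]-P[3];print([np.arctan2(-q[0],q[1]) for q in(a,b)],[np.arctan2(q[1],q[0]) for q in (P[1]-P[0],P[3]-P[2])])
for v in(80,130,220):
    print([w(u,v,124) for u in (235,249,320,335)])
from scipy.spatial.transform import Rotation as R
M=R.from_rotvec(arm.sense()["tool_rot"]).as_matrix();print(M)
crop("pics/w5.png","pics/w5c.png",175,20,210,150,3.8)
E
```

```text
[[444.923 328.344  90.   ]
 [655.728 335.673  90.   ]
 [450.617 157.822  90.   ]
 [661.69  164.93   90.   ]]
c [553.239 246.692  90.   ]
[np.float64(0.03337785607248715), np.float64(0.03490538441121667)] [np.float64(0.03475298429836405), np.float64(0.0336632015037004)]
[array([501.415, 339.013, 124.   ]), array([516.962, 339.035, 124.   ]), array([594.908, 341.821, 124.   ]), array([611.612, 342.998, 124.   ])]
[array([502.48 , 282.559, 124.   ]), array([518.265, 282.777, 124.   ]), array([597.44 , 285.538, 124.   ]), array([614.416, 286.491, 124.   ])]
[array([502.313, 175.688, 124.   ]), array([519.227, 176.306, 124.   ]), array([604.073, 179.129, 124.   ]), array([622.297, 179.676, 124.   ])]
[[-0.001  0.999  0.032]
 [-0.001  0.032 -0.999]
 [-1.    -0.001  0.001]]
```

View pics/w5c.png

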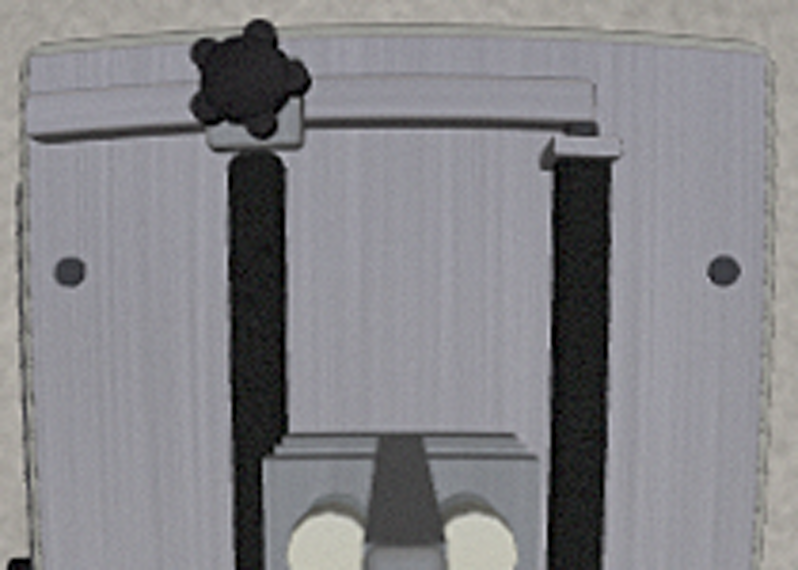

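Call:
servo_tool --series "0.002 0.01 0 0 0 0; 0.002 0.01 -0.006 0 0 0.002; 0 0.006 -0.012 0 0 0; 0 0 -0.017 0 0 0; 0 0 -0.018 0 0 0; 0 0 -0.016 0 0 0; 0 0 -0.01 0 0 0; 0 0 -0.003 0 0 0"

```text
time: 10.05
eef_pos: [559.4, 254.1, 239.7]
tool_rot: [1.181, 1.227, -1.187]
wrist_force: [-0.4, 0.8, -3.5]
grip_width: 0.075
```

```bash
python3 - <<'E'
from h import *
s=arm.sense();print(s["time"],s["eef_pos"],s["tool_rot"],s["grip_width"],s["wrist_force"]);np.save("T6.npy",wpose(s))
cv2.imwrite("pics/w6.png",arm.camera("wrist")[:,:,::-1])
cv2.imwrite("pics/sc6.png",arm.camera("scene")[:,:,::-1]);crop("pics/sc6.png","pics/sc6c.png",230,150,200,200,3)
E
```

```text
10.05 [559.4215654  254.11903956 239.6640843 ] [ 1.18148199  1.22679945 -1.18733728] 0.07496847646530941 [-0.41542271  0.82782369 -3.49166077]
```

View pics/w6.png

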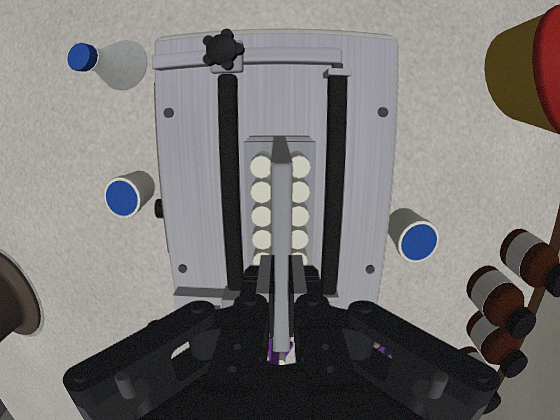

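View pics/sc6c.png

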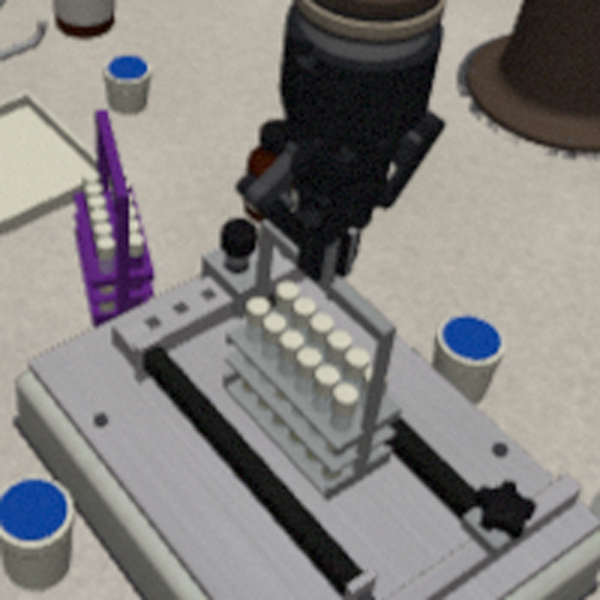

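The carrier sits centred between the bars and parallel to them: it spans columns 245–316 in the wrist view, with the bars at about 230 and 335. I lower it in two stages.

Call:
servo_tool --series "0 0 -0.004 0 0 0; 0 0 -0.005 0 0 0; 0 0 -0.005 0 0 0; 0 0 -0.004 0 0 0; 0 0 -0.003 0 0 0; 0 0 -0.001 0 0 0; 0 0 0 0 0 0; 0 0 0 0 0 0"

```text
time: 10.95
eef_pos: [560.7, 254.6, 220.2]
tool_rot: [1.184, 1.225, -1.184]
wrist_force: [0.5, -0.0, -4.0]
grip_width: 0.076
```

Call:
servo_tool --series "0 0 -0.001 0 0 0; 0 0 -0.001 0 0 0; 0 0 -0.001 0 0 0; 0 0 0 0 0 0; 0 0 0 0 0 0; 0 0 0 0 0 0; 0 0 0 0 0 0; 0 0 0 0 0 0"

```text
time: 11.75
eef_pos: [560.6, 254.5, 217.1]
tool_rot: [1.184, 1.225, -1.184]
wrist_force: [0.9, 0.4, -3.5]
grip_width: 0.078
```

Call:
servo_tool --series "0 0 -0.001 0 0 0; 0 0 -0.001 0 0 0; 0 0 0 0 0 0; 0 0 0 0 0 0; 0 0 0 0 0 0; 0 0 0 0 0 0; 0 0 0 0 0 0; 0 0 0 0 0 0"

```text
time: 12.55
eef_pos: [560.6, 254.5, 215.1]
tool_rot: [1.184, 1.225, -1.184]
wrist_force: [0.2, 0.3, -3.8]
grip_width: 0.072
```

Call:
servo_tool --series "0 0 -0.001 0 0 0; 0 0 -0.001 0 0 0; 0 0 0 0 0 0; 0 0 0 0 0 0; 0 0 0 0 0 0; 0 0 0 0 0 0; 0 0 0 0 0 0; 0 0 0 0 0 0"

```text
time: 13.35
eef_pos: [561.0, 254.6, 213.8]
tool_rot: [1.185, 1.225, -1.183]
wrist_force: [-0.9, 0.1, 2.4]
grip_width: 0.079
```

The force went from -3.8 to +2.4 N, so the carrier is standing on the platform. I release it.

Call:
servo_tool --series "0 0 0 0 0 0; 0 0 0 0 0 0; 0 0 0 0 0 0; 0 0 0 0 0 0; 0 0 0 0 0 0; 0 0 0 0 0 0; 0 0 0 0 0 0; 0 0 0 0 0 0" --jaw 0.1

```text
time: 14.15
eef_pos: [560.6, 254.5, 213.1]
tool_rot: [1.184, 1.225, -1.184]
wrist_force: [0.4, 0.0, -0.0]
grip_width: 0.554
```

```bash
python3 - <<'E'
from h import *
s=arm.sense();print(s["time"],s["eef_pos"],s["tool_rot"],s["grip_width"],s["wrist_force"]);np.save("T7.npy",wpose(s))
cv2.imwrite("pics/w7.png",arm.camera("wrist")[:,:,::-1])
E
```

```text
14.15 [560.62921494 254.49764165 213.05930391] [ 1.18412225  1.225054   -1.18405848] 0.5544997522682961 [ 0.38306054  0.01832474 -0.01022878]
```

View pics/w7.png

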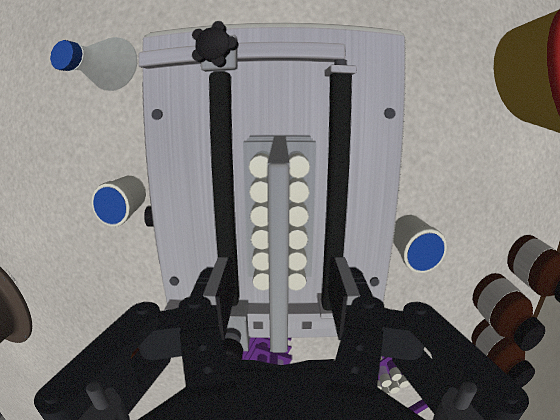

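Call:
servo_tool --series "0 0 0.006 0 0 0; 0 0 0.012 0 0 0; 0 0 0.02 0 0 0; 0 0 0.025 0 0 0; -0.002 -0.008 0.017 0 0 0; -0.006 -0.02 0.005 0 0 0; -0.009 -0.027 0 0 0 0; -0.009 -0.027 0 0 0 0" --jaw 0.3

```text
time: 15.0
eef_pos: [533.4, 170.3, 297.9]
tool_rot: [1.183, 1.225, -1.185]
wrist_force: [0.4, -0.1, -0.5]
grip_width: 0.65
```

Call:
servo_tool --series "-0.009 -0.025 0 0 0 0; -0.006 -0.017 0 0 0 0; -0.003 -0.009 0 0 0 0; 0 -0.001 -0.01 0 0 0; 0 0 -0.02 0 0 0; 0 0 -0.02 0 0 0; 0 0 -0.01 0 0 0; 0 0 0 0 0 0"

```text
time: 15.8
eef_pos: [515.1, 120.8, 235.5]
tool_rot: [1.181, 1.229, -1.187]
wrist_force: [-0.1, -0.6, 1.0]
grip_width: 0.652
```

```bash
python3 - <<'E'
from h import *
s=arm.sense();print(s["time"],s["eef_pos"],s["tool_rot"],s["grip_width"],s["wrist_force"]);T=wpose(s);np.save("T8.npy",T)
cv2.imwrite("pics/w8.png",arm.camera("wrist")[:,:,::-1])
cv2.imwrite("pics/sc8.png",arm.camera("scene")[:,:,::-1])
cv2.imwrite("pics/si8.png",arm.camera("side")[:,:,::-1])
print(wproj([[516.5,120.8,165.5],[516.5,120.8,154]],T))
E
```

```text
15.8 [515.10023911 120.8176466  235.4892464 ] [ 1.18113769  1.22863312 -1.18720897] 0.6518935595572255 [-0.11399732 -0.60732616  0.99971166]
[[283.71880913 214.19831499]
 [283.68161681 209.50911437]]
```

View pics/w8.png

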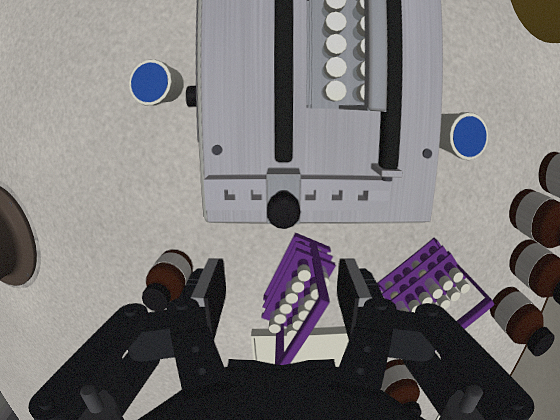

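View pics/sc8.png

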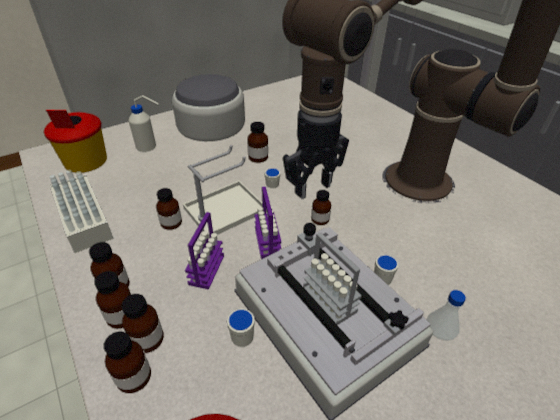

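View pics/si8.png

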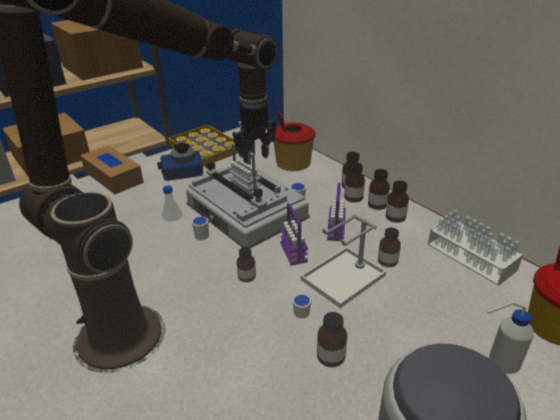

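The carrier stands upright between the bars. The knob is at wrist (284,209), where I predicted (284,212). I descend to the knob.

Call:
servo_tool --series "0.001 0 -0.01 0 0 0; 0 0 -0.02 0 0 0; 0 0 -0.02 0 0 0; 0 0 -0.02 0 0 0; 0 0 -0.015 0 0 0; 0 0 -0.01 0 0 0; 0 0 -0.006 0 0 0; 0 0 0 0 0 0"

```text
time: 16.75
eef_pos: [517.3, 120.5, 136.5]
tool_rot: [1.184, 1.226, -1.185]
wrist_force: [-0.8, 0.2, -0.3]
grip_width: 0.649
```

```bash
python3 - <<'E'
from h import *
s=arm.sense();print(s["time"],s["eef_pos"],s["tool_rot"],s["grip_width"],s["wrist_force"]);T=wpose(s)
cv2.imwrite("pics/w9.png",arm.camera("wrist")[:,:,::-1])
cv2.imwrite("pics/si9.png",arm.camera("side")[:,:,::-1]);crop("pics/si9.png","pics/si9c.png",190,110,130,110,5)
E
```

```text
16.75 [517.33347271 120.4543094  136.53269323] [ 1.18359931  1.22567538 -1.18480895] 0.6492756504199892 [-0.77255389  0.16024926 -0.28984472]
```

View pics/w9.png

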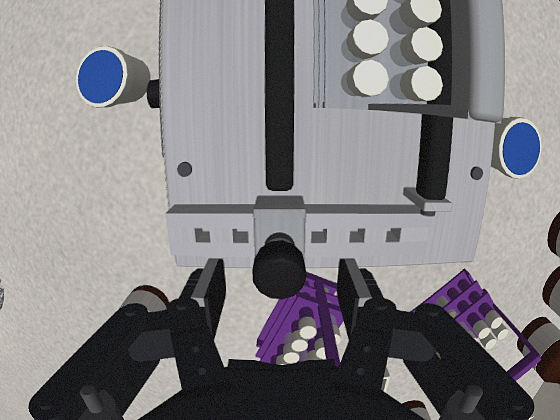

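View pics/si9c.png

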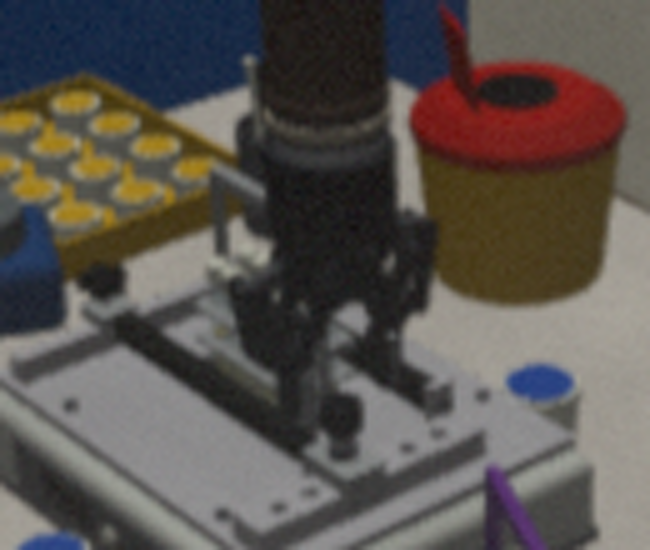

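The knob at column 279 lies between the fingers, midpoint about 281. I lower 2 mm and close.

Call:
servo_tool --series "0 0 -0.002 0 0 0; 0 0 0 0 0 0; 0 0 0 0 0 0; 0 0 0 0 0 0; 0 0 0 0 0 0; 0 0 0 0 0 0; 0 0 0 0 0 0; 0 0 0 0 0 0" --jaw -1 --squeeze 60

```text
time: 17.65
eef_pos: [517.6, 120.5, 135.9]
tool_rot: [1.184, 1.225, -1.184]
wrist_force: [-2.5, -0.8, 5.5]
grip_width: 0.265
```

```bash
python3 - <<'E'
from h import *
s=arm.sense();print(s["time"],s["eef_pos"],s["tool_rot"],s["grip_width"],s["wrist_force"],s["ft_torque"]);T=wpose(s)
cv2.imwrite("pics/w10.png",arm.camera("wrist")[:,:,::-1])
E
```

```text
17.65 [517.58296792 120.54450139 135.90559061] [ 1.1841017   1.22518453 -1.18408793] 0.2648935776621259 [-2.51879701 -0.80836025  5.46987654] [-0.0032848   0.46982014 -0.02719342]
```

View pics/w10.png

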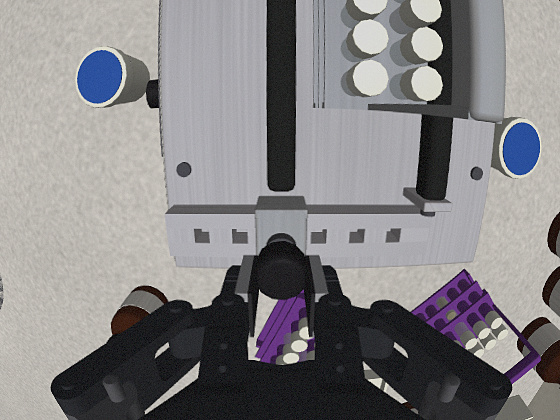

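The fingers are closed around the knob (opening 0.265). I pull up 10.5 mm.

Call:
servo_tool --series "0 0 0.002 0 0 0; 0 0 0.003 0 0 0; 0 0 0.003 0 0 0; 0 0 0.0025 0 0 0; 0 0 0 0 0 0; 0 0 0 0 0 0; 0 0 0 0 0 0; 0 0 0 0 0 0"

```text
time: 18.5
eef_pos: [517.0, 120.5, 145.1]
tool_rot: [1.184, 1.226, -1.185]
wrist_force: [1.5, 1.4, -9.9]
grip_width: 0.268
```

```bash
python3 - <<'E'
from h import *
s=arm.sense();print(s["time"],s["eef_pos"],s["grip_width"],s["wrist_force"]);T=wpose(s)
cv2.imwrite("pics/w11.png",arm.camera("wrist")[:,:,::-1]);crop("pics/w11.png","pics/w11c.png",180,170,200,150,4)
cv2.imwrite("pics/si11.png",arm.camera("side")[:,:,::-1]);crop("pics/si11.png","pics/si11c.png",190,110,130,110,5)
E
```

```text
18.5 [517.03217138 120.47480096 145.06248028] 0.26787477349694 [ 1.4880972   1.41319685 -9.90936672]
```

View pics/w11c.png

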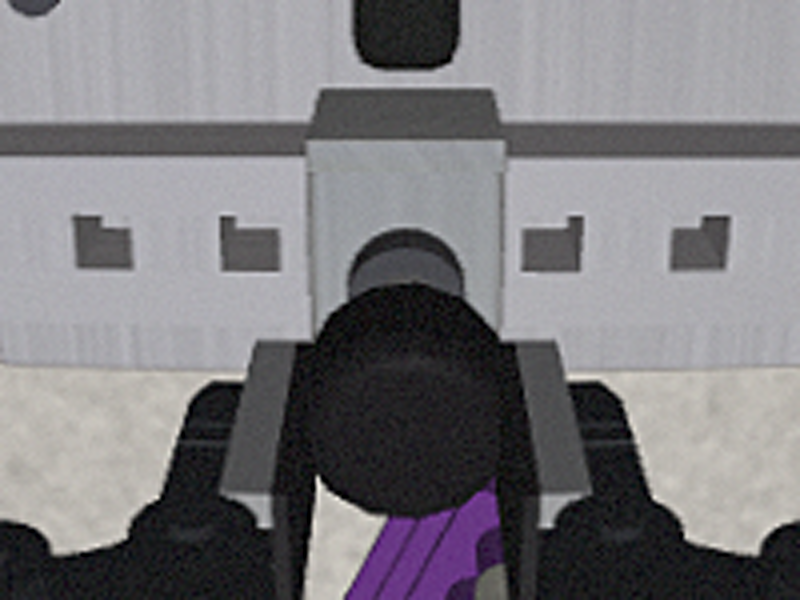

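View pics/si11c.png

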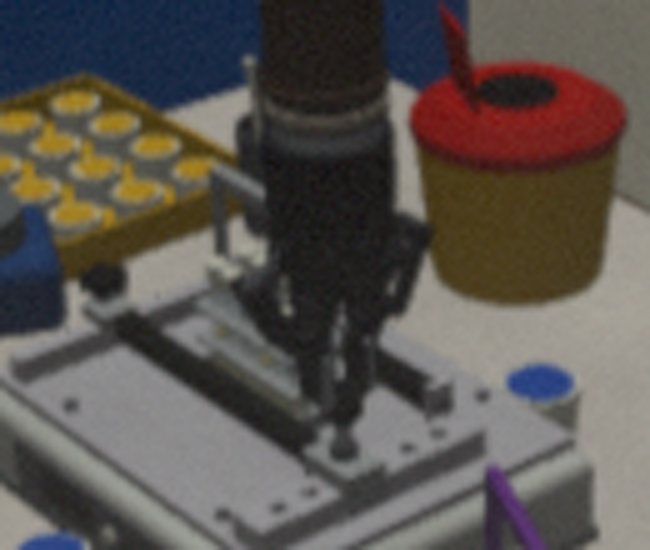

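The knob is raised about 9.5 mm (9.9 N against the spring), with the nut visible under it at crop (405,265). I slide now, after 0.8 mm more lift.

Call:
servo_tool --series "0 0 0.0008 0 0 0; 0.002 0 0 0 0 0; 0.003 0.0001 0 0 0 0; 0.003 0.0001 0 0 0 0; 0.003 0.0001 0 0 0 0; 0.003 0.0001 0 0 0 0; 0.002 0.0001 0 0 0 0; 0 0 0 0 0 0"

```text
time: 19.4
eef_pos: [533.1, 121.0, 146.0]
tool_rot: [1.183, 1.226, -1.185]
wrist_force: [-3.6, 1.4, -10.5]
grip_width: 0.265
```

Call:
servo_tool --series "0.002 0.0001 0 0 0 0; 0.002 0.0001 0 0 0 0; 0.002 0.0001 0 0 0 0; 0.002 0.0001 0 0 0 0; 0.001 0 0 0 0 0; 0 0 0 0 0 0; 0 0 0 0 0 0; 0 0 0 0 0 0"

```text
time: 20.2
eef_pos: [543.0, 121.3, 146.5]
tool_rot: [1.185, 1.224, -1.183]
wrist_force: [-2.8, 1.7, -11.2]
grip_width: 0.263
```

```bash
python3 - <<'E'
from h import *
s=arm.sense();print(s["time"],s["eef_pos"],s["tool_rot"],s["grip_width"],s["wrist_force"]);T=wpose(s)
cv2.imwrite("pics/w12.png",arm.camera("wrist")[:,:,::-1])
cv2.imwrite("pics/sc12.png",arm.camera("scene")[:,:,::-1]);crop("pics/sc12.png","pics/sc12c.png",230,190,200,150,4)
E
```

```text
20.2 [543.00179661 121.34930168 146.52878613] [ 1.18456448  1.22435867 -1.18342474] 0.2631420452822896 [ -2.83489319   1.72658834 -11.17325515]
```

View pics/w12.png

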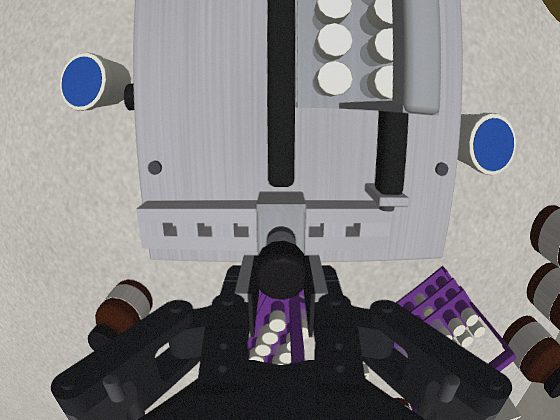

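View pics/sc12c.png

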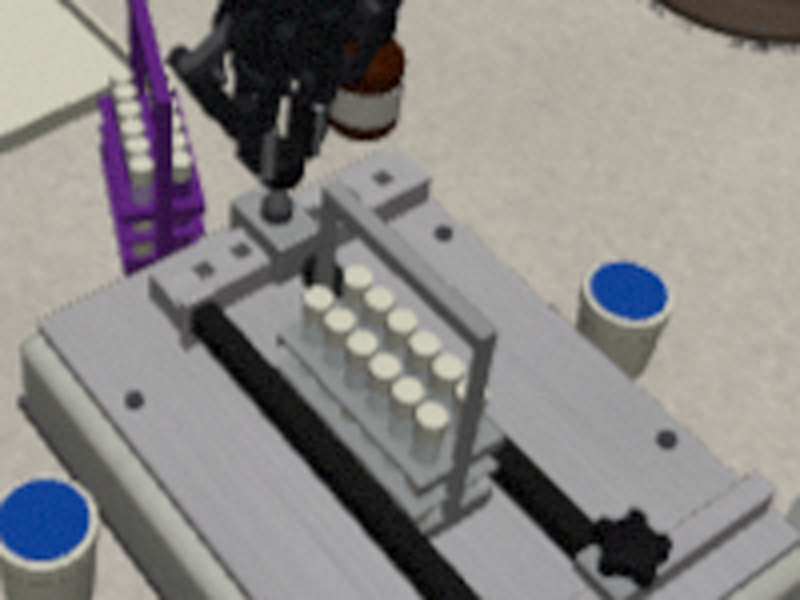

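```bash
python3 - <<'E'
from h import *
crop("pics/w12.png","pics/w12c.png",180,170,200,150,4)
E
```

```text
(no output)
```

View pics/w12c.png

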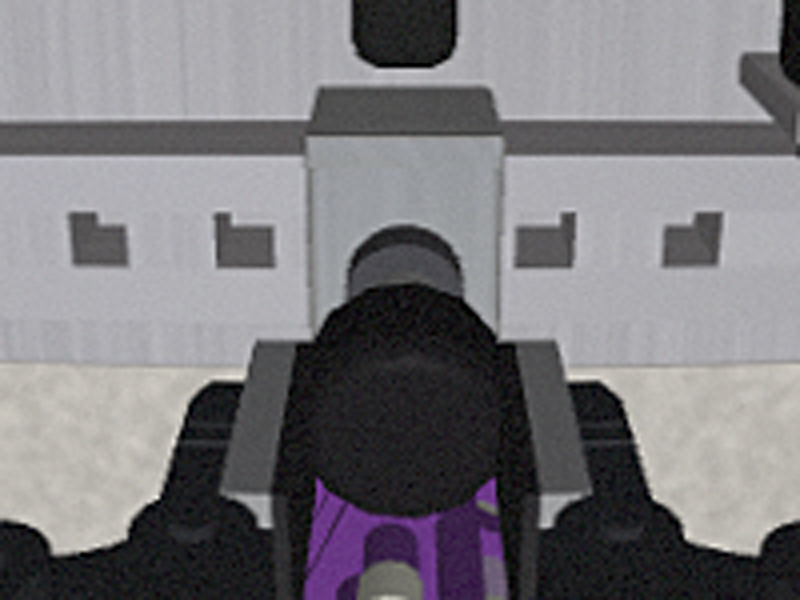

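The saddle centre is at crop column 403.5 and the midpoint of its neighbouring holes at 395, so it sits about 1.4 mm too far. I go back slightly and lower the pin.

Call:
servo_tool --series "-0.0007 0 0 0 0 0; -0.0007 0 0 0 0 0; 0 0 0 0 0 0; 0 0 -0.001 0 0 0; 0 0 -0.002 0 0 0; 0 0 -0.002 0 0 0; 0 0 0 0 0 0; 0 0 0 0 0 0"

```text
time: 21.1
eef_pos: [541.9, 121.4, 141.8]
tool_rot: [1.185, 1.224, -1.183]
wrist_force: [2.9, -0.4, -8.5]
grip_width: 0.263
```

```bash
python3 - <<'E'
from h import *
s=arm.sense();print(s["time"],s["eef_pos"],s["tool_rot"],s["grip_width"],s["wrist_force"]);T=wpose(s)
cv2.imwrite("pics/w13.png",arm.camera("wrist")[:,:,::-1])
crop("pics/w13.png","pics/w13c.png",180,170,200,150,4)
E
```

```text
21.1 [541.91415046 121.36189941 141.80923476] [ 1.18477449  1.22396497 -1.18302805] 0.2625787863684411 [ 2.87238485 -0.39482036 -8.51839406]
```

View pics/w13c.png

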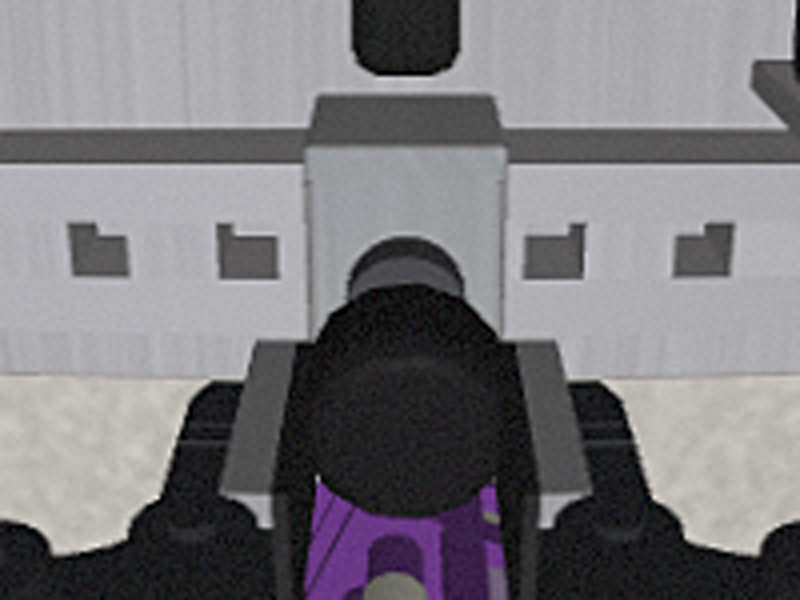

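The pin has gone below rail level (8.5 N, about 6 mm) and the saddle is within 0.6 mm of the hole. I continue down.

Call:
servo_tool --series "0 0 -0.001 0 0 0; 0 0 -0.001 0 0 0; 0 0 -0.001 0 0 0; 0 0 -0.001 0 0 0; 0 0 -0.001 0 0 0; 0 0 -0.001 0 0 0; 0 0 0 0 0 0; 0 0 0 0 0 0"

```text
time: 21.95
eef_pos: [541.6, 121.4, 136.1]
tool_rot: [1.184, 1.224, -1.183]
wrist_force: [0.9, 0.5, -1.5]
grip_width: 0.27
```

```bash
python3 - <<'E'
from h import *
s=arm.sense();print(s["time"],s["eef_pos"],s["tool_rot"],s["grip_width"],s["wrist_force"])
cv2.imwrite("pics/w14.png",arm.camera("wrist")[:,:,::-1])
crop("pics/w14.png","pics/w14c.png",180,170,200,150,4)
E
```

```text
21.95 [541.62167213 121.38707254 136.07826086] [ 1.18446174  1.22445968 -1.18345296] 0.26999653639410787 [ 0.87316641  0.47573819 -1.47591248]
```

View pics/w14c.png

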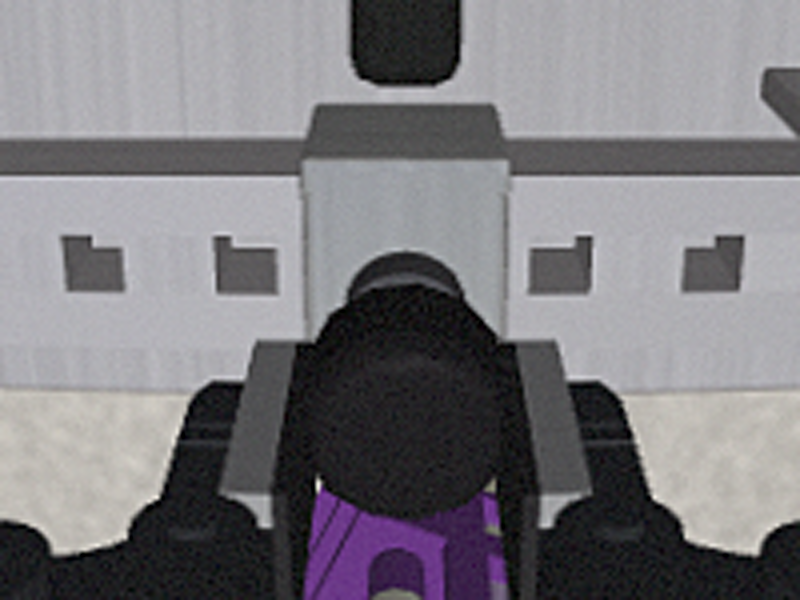

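The pin is home: the force dropped to -1.5 N, below the spring's 5 N. The saddle is centred to 0.3 mm. I add a small downward press and do the final checks.

Call:
servo_tool --series "0 0 -0.0007 0 0 0; 0 0 0 0 0 0; 0 0 0 0 0 0; 0 0 0 0 0 0; 0 0 0 0 0 0; 0 0 0 0 0 0; 0 0 0 0 0 0; 0 0 0 0 0 0"

```text
time: 22.8
eef_pos: [541.7, 121.4, 135.9]
tool_rot: [1.184, 1.224, -1.183]
wrist_force: [-2.2, -0.7, 4.9]
grip_width: 0.268
```

```bash
python3 - <<'E'
from h import *
s=arm.sense();print(s["time"],s["eef_pos"],s["tool_rot"],s["grip_width"],s["wrist_force"]);T=wpose(s);np.save("T15.npy",T)
cv2.imwrite("pics/w15.png",arm.camera("wrist")[:,:,::-1])
cv2.imwrite("pics/sc15.png",arm.camera("scene")[:,:,::-1]);crop("pics/sc15.png","pics/sc15c.png",230,190,200,150,4)
cv2.imwrite("pics/si15.png",arm.camera("side")[:,:,::-1]);crop("pics/si15.png","pics/si15c.png",175,120,150,110,5)
E
```

```text
22.8 [541.66431187 121.4014177  135.93483519] [ 1.184475    1.22439837 -1.18334904] 0.26759107055464776 [-2.2108942  -0.74573587  4.87909093]
```

View pics/w15.png

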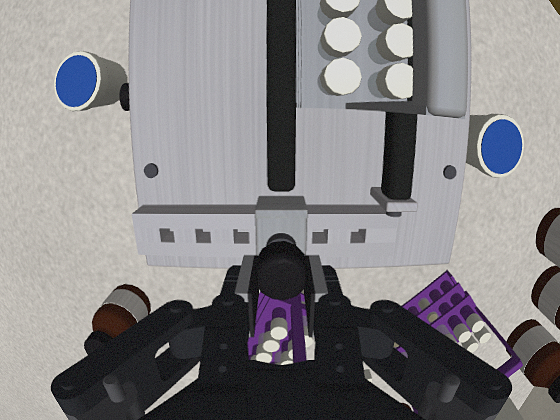

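View pics/sc15c.png

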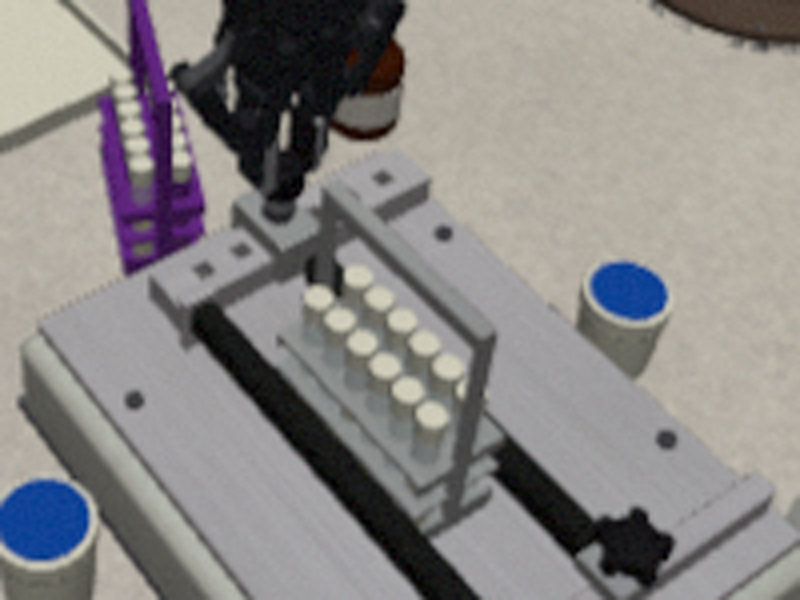

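View pics/si15c.png

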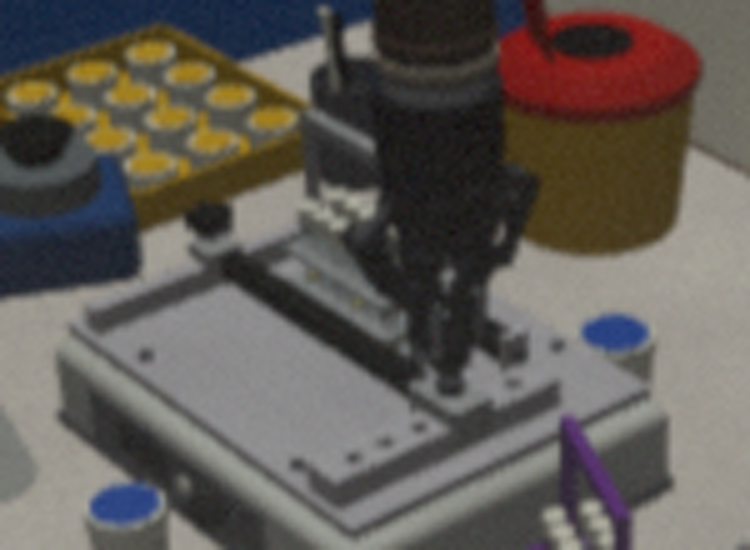

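```bash
python3 - <<'E'
from h import *
np.set_printoptions(precision=2,suppress=True)
a=onz("scene",230+326/4,190+189/4,237);b=onz("scene",230+487/4,190+332/4,237);d=b-a
m=(a+b)/2-[553.2,246.7,0];c,s=np.cos(.034),np.sin(.034)
print(a,b,np.linalg.norm(d),np.arctan2(-d[0],d[1])-.034,"in shaker",c*m[0]+s*m[1],-s*m[0]+c*m[1])
E
```

```text
[580.54 206.14 237.  ] [572.54 309.46 237.  ] 103.62683690830728 0.043292954174282416 in shaker 23.70123914548785 10.302024040055583
```

```bash
python3 - <<'E'
from workcell import arm
print(arm.close_job());s=arm.sense();print(s["time"],s["eef_pos"],s["wrist_force"],s["grip_width"])
E
```

```text
the job is handed in; nothing more can be done
None
the job is handed in; nothing more can be done
```

I lifted the steel carrier off the double hook, set it down between the rubber bars and let go of it. Then I raised the plunger about 10 mm, slid the clamp bar one hole towards the fixed bar and let the pin go home. I handed the job in at about 23 s with the knob still gripped; the hand-in returned no verdict.

**Checks that agreed:**
- The TCP is back at its starting height (135.9 mm) and the tool is pressed up with about 5 N, so the pin is at its stop.
- The saddle was centred on the new hole to about 0.3 mm just before the final press, and the TCP had moved about 24–25 mm overall. My first slide overshot by about 1.4 mm, and I corrected it before lowering the pin.
- The carrier looks upright, and its middle is about 10 mm along the shaker's y.
- No bottle, cup or flask in the last pictures looked moved, but I did not measure them.

**Check that partly disagreed:** the single-view scene estimate put the carrier at x = 24 mm with a yaw of 0.04 rad. Both are inside the limits, but the 55 mm gap should only allow about 18–21 mm and less than 0.03 rad. At the start the same method read about 0.02 rad more yaw than the wrist camera, so I think most of the yaw difference is measuring bias. The extra 3 mm in x could be calibration error or a slight tilt.

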